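# Dye a batch of blanks in the thumbwheel vice

## Task

Put marking-out dye on the top faces of all the aluminium blanks that lie on the bench: stand them holes up in the little vice, side by side and centred across its bed, and roll its thumbwheel until the jaw has closed the whole row up without gaps, then press the dye bottle's cap right down and let it spring back. Roll the jaw back so that it stands well clear of the row before you lift any blank out, and set the blanks out on the wire rack to dry, still holes up and none touching another, then roll the empty vice shut again. Move the jaw only with its thumbwheel, never by pushing the jaw itself, and leave the other tools on the bench where they are.

Things in the scene. Friction and masses are not known exactly. Their poses are not given: they have to be found in the camera images.
- blank_a: aluminium blank, a block 62 (own x) x 28 (own y) x 30 mm (own z, up) with two drilled holes in its top face, 140 g; origin at the centre of its underside; two or three of blank_a, blank_b, blank_c are present, at the start on the bench between the vice and the back of the bench
- blank_b: aluminium blank, a block 62 (own x) x 28 (own y) x 30 mm (own z, up) with two drilled holes in its top face, 140 g; origin at the centre of its underside; two or three of blank_a, blank_b, blank_c are present, at the start on the bench between the vice and the back of the bench
- blank_c: aluminium blank, a block 62 (own x) x 28 (own y) x 30 mm (own z, up) with two drilled holes in its top face, 140 g; origin at the centre of its underside; two or three of blank_a, blank_b, blank_c are present, at the start on the bench between the vice and the back of the bench
- vice: grey marking-out vice, fixed; bed 90 (own x) x 235 (own y) x 12 mm; origin at the centre of its underside, z up. Blanks stand on the bed, length along the vice's x, centred on x = 0, overhanging the 50 mm wide, 28 mm high jaws. Fixed jaw's face at own y = -100 mm, looking to +y. Thumbwheel housing at own y 36 to 117, 58 wide, top 47 mm above the bench
- jaw (a joint): opening of the vice in m, 0 (shut) to 0.108: the distance between the two jaw faces; the moving jaw is a 20 mm thick steel block that travels along the vice's +y as it opens. It follows the thumbwheel through a rack and pinion: 15 mm for each rad of the wheel
- jaw_face (a point): centre of the moving jaw's face, 27 mm above the bench, at the vice's own y = -100 mm + opening
- thumbwheel (a joint): angle of the thumbwheel, rad, 0 at jaw shut, growing as it opens. Dark knurled wheel, 56 mm across, 16 mm wide, axle along the vice's x, sunk in the housing: only its top 12 mm stand proud. Roll the top of the rim away from the jaws (vice +y) with a pressed fingertip to open, towards them to close; needs about 0.05 Nm (2 N at the rim), stays where left
- wheel_top (a point): highest point of the thumbwheel's rim, 59 mm above the bench, at the vice's own (0, 76.5 mm); the axle lies 28 mm below it
- mister: blue bottle of marking dye with a white sprung spray cap, screwed to the bench on a round foot of 68 mm beside the vice, on the robot's side of its thumbwheel, its nozzle turned to the row of blanks; origin at the centre of its foot, 120 mm high in all
- cap (a joint): how far the cap is pressed down, m: 0 up, 0.008 right down; a spring of 2 N (up) to 8 N (down) returns it
- cap_top (a point): centre of the cap's flat top, 27 mm in diameter; 120 mm above the bench when up; moves with the cap
- rack: drying rack of steel wire, fixed, 110 (own x) x 220 mm (own y), its wires along own y; origin on the bench under its centre; blanks rest on the wires, 18 mm above the bench
- grease_tin: grease tin, a bystander: leave it alone
- pliers: pliers, a bystander: leave it alone
- wood_block: oak packing block, a bystander: leave it alone
- dressing_stone: dressing stone, a bystander: leave it alone
- feeler_gauge: feeler gauge, a bystander: leave it alone

How it is judged (in metres and radians):
On the way, in this order (a step that is already met when the one before it is completed fails the run):
1. all the blanks stand holes up in the vice, side by side, and the jaw has closed the row up: no gap between jaws and blanks wider than 3 mm (x of blank_a in the frame of vice between -0.012 and 0.012 m and y of blank_a in the frame of vice between -0.09 and 0.01 m and z of blank_a in the frame of vice between 0.008 and 0.017 m and angle between each of blank_a, blank_b, blank_c's own z axis and vertical below 0.1 rad and angle between the y axis of each of blank_a, blank_b, blank_c and the y axis of vice, either way round below 0.15 rad and x of blank_b in the frame of vice between -0.012 and 0.012 m and y of blank_b in the frame of vice between -0.09 and 0.01 m and z of blank_b in the frame of vice between 0.008 and 0.017 m and x of blank_c in the frame of vice between -0.012 and 0.012 m and y of blank_c in the frame of vice between -0.09 and 0.01 m and z of blank_c in the frame of vice between 0.008 and 0.017 m and (distance between blank_a and blank_b below 0.0315 m or distance between blank_a and blank_c below 0.0315 m) and (distance between blank_b and blank_a below 0.0315 m or distance between blank_b and blank_c below 0.0315 m) and (distance between blank_c and blank_a below 0.0315 m or distance between blank_c and blank_b below 0.0315 m) and y of any of blank_a, blank_b, blank_c in the frame of vice below -0.083 m and (y of jaw_face in the frame of blank_a between -0.017 and 0.017 m or y of jaw_face in the frame of blank_b between -0.017 and 0.017 m or y of jaw_face in the frame of blank_c between -0.017 and 0.017 m)), for 0.2 s.
2. the bottle's cap is pressed right down (7 of its 8 mm) while the row is closed up (all of step 1 and value of joint cap above 0.007 m), for 0.05 s.
3. the cap is up again and the jaw is rolled back at least 5 mm clear of the blanks, which all still stand in the vice (value of joint cap below 0.0015 m and x of blank_a in the frame of vice between -0.012 and 0.012 m and y of blank_a in the frame of vice between -0.09 and 0.01 m and z of blank_a in the frame of vice between 0.008 and 0.017 m and angle between each of blank_a, blank_b, blank_c's own z axis and vertical below 0.1 rad and angle between the y axis of each of blank_a, blank_b, blank_c and the y axis of vice, either way round below 0.15 rad and x of blank_b in the frame of vice between -0.012 and 0.012 m and y of blank_b in the frame of vice between -0.09 and 0.01 m and z of blank_b in the frame of vice between 0.008 and 0.017 m and x of blank_c in the frame of vice between -0.012 and 0.012 m and y of blank_c in the frame of vice between -0.09 and 0.01 m and z of blank_c in the frame of vice between 0.008 and 0.017 m and not (y of jaw_face in the frame of blank_a between -0.019 and 0.019 m) and not (y of jaw_face in the frame of blank_b between -0.019 and 0.019 m) and not (y of jaw_face in the frame of blank_c between -0.019 and 0.019 m)), for 0.2 s.
At the end, for the whole second after the job is handed in: every blank lies on the wire rack, holes up (within 0.1 rad), its centre within 40 mm (x) and 100 mm (y) of the rack's centre, at rest, none touching another, the cap is up (less than 1.5 mm down) and the vice is shut (opening under 8 mm) (x of blank_a in the frame of rack between -0.04 and 0.04 m and y of blank_a in the frame of rack between -0.1 and 0.1 m and z of blank_a in the frame of rack between 0.014 and 0.022 m and angle between each of blank_a, blank_b, blank_c's own z axis and vertical below 0.1 rad and linear speed of each of blank_a, blank_b, blank_c below 0.02 m/s and x of blank_b in the frame of rack between -0.04 and 0.04 m and y of blank_b in the frame of rack between -0.1 and 0.1 m and z of blank_b in the frame of rack between 0.014 and 0.022 m and x of blank_c in the frame of rack between -0.04 and 0.04 m and y of blank_c in the frame of rack between -0.1 and 0.1 m and z of blank_c in the frame of rack between 0.014 and 0.022 m and horizontal distance between blank_a and blank_b above 0.031 m and contact force between blank_a and blank_b below 0.02 N and horizontal distance between each of blank_a, blank_b and blank_c above 0.031 m and contact force between each of blank_a, blank_b and blank_c below 0.02 N and value of joint cap below 0.0015 m and value of joint jaw below 0.008 m).
It fails at once if the gripper pushes the moving jaw itself (more than 5 N) (contact force between the fingers and jaw above 5 N).
It fails at once if a bystander tool is moved by more than 25 mm (distance of any of grease_tin, pliers, wood_block, dressing_stone, feeler_gauge from where it was at the start of the episode above 0.025 m).
Of blank_a, blank_b, blank_c only 2 to 3 are there at a start; the rules pass over those that are not, and their reading is None.
At some moment in a run one of blank_a, blank_b, blank_c may be knocked a few centimetres aside while the robot is not near it.
It also fails if it takes over 210 s, if anything falls off the work surface, if the arm or the gripper's body presses on something with over 40 N, if the wrist force passes 120 N, or if a joint passes its speed limit or range.

## Robot

A 6-joint arm with a two-finger parallel gripper is mounted at the origin on a cart in front of the work surface, level with it; the furniture and walls round the work are solid. World frame = base frame: x ahead of the robot, y to its left, z up, the work surface at z = 0. Lengths are in mm, angles in rad, forces in N, time in s.
With the tool pointing down it reaches from about 275 to 825 mm from the base axis. Payload 4.9 kg.
Tool frame: the origin (TCP) lies at the very end of the fingers, on their centre line; the grasp point (between the pads) lies 19 mm behind it; z points along the fingers, y is the direction in which the jaws open and shut (so a half turn about z gives the same grasp; the last joint's range is limited). The gripper opens to 85 mm and grips with 20 to 120 N. Pads are 22 mm wide; open, the fingers measure 114 mm over their backs; the gripper's body (76 mm by 85 mm) begins 54 mm behind the grasp point. The pads swing forward as they close: fully open they stand 13 mm farther back than shut.
Start: joints at [-1.452, 0.326, -0.193, 1.052, 0, 1.437], TCP at [137.575, -532.533, 231.281] pointing down, gripper open.
Joint ranges: [-2.65, 2.65], [-0.97, 1.79], [-1.3, 1.35], [-1.93, 2.1], [-1.47, 1.37], [-3.14, 3.14]. Speed limits (rad/s): [2.57, 2.57, 3.14, 3.14, 3.14, 3.14].

## Interface

Orientations are given as [roll, pitch, yaw] about the fixed x, y, z axes, in that order (R = Rz(yaw) Ry(pitch) Rx(roll)).
In Python, from bench import bot, solve_ik, imaging gives the robot as it stands. Calls block until the motion is done:
- bot.move_ptp(position, orientation): joint-space move of the TCP to a pose.
- bot.movel(position, rot=None, max_speed=150, threshold=None): straight line of the TCP; rot=None keeps the orientation; max_speed is the mean speed in mm/s. With threshold (N) it stops when the force on the tool has changed by that much, and returns True; else False.
- bot.move_j(angles): joint-space move.
- bot.grip(opening, effort=None): opening from 0.0 (shut) to 1.0 (fully open); effort is the grip in N (None keeps the last); returns when the fingers have stopped.
- bot.dwell(seconds).
- solve_ik(position, orientation): joint angles nearest the present ones, or None.
- bot.get_state(): the state.
- imaging.capture(name): name is "side" or "top" or "wrist"; returns the picture (420x560x3 uint8, blue, green, red); there is no depth.
- imaging.camera_model(name): a dict with "K" (3x3 intrinsics, pixels), "k1" (the pictures are not rectified: a ray, as slopes to the right and down, at radius r is drawn at 1 + k1 r^2 times it, then the intrinsics apply), "position" and "rotation" of the camera in the world. Camera axes: x right, y up, looking along -z (the intrinsics and any distortion apply to the point x, -y, -z); pixel columns grow to the right and rows downward; lengths in mm; the calibration is good to about 2 mm. A picture is of the moment at which its call begins: read the wrist's pose just before it. camera_model takes no time and is no camera call; for the wrist camera it gives the pose at the moment of the call.
A pose or a line that the arm cannot do raises bot.IKError and nothing moves.
- bot.sign_off(): hands the job in, once; it reports no verdict.
The state is a dict: "t": time; "qpos": joint angles; "joint_velocities": joint speeds; "effort": joint torques, N m; "tcp_pos": TCP position; "orientation": TCP orientation; "contact_force": force on the tool from outside, world axes, zero at the start; "wrist_torque": the same for the moment, N m; "opening": opening from 0.0 (shut) to 1.0 (fully open).
Only numpy, scipy, OpenCV 4.12 (cv2) and the standard library are available. Lean on these libraries where they do the work, as an engineer would, in place of code of your own. Each camera call takes 0.05 s, during which the arm holds its last target.

## Working session

There is one attempt and no reset: what is moved stays moved. The work goes in short steps, each a Python script; the robot and the scene stay as the last script left them, time stands still between calls to the robot, and variables do not carry over. Pictures are saved under pics/ and viewed, and the job is handed in when it is done.

```bash
ls; mkdir -p pics; python3 - <<'E'
from bench import bot, imaging
import cv2
for n in ("top","side","wrist"):
    m=imaging.camera_model(n); cv2.imwrite(f"pics/{n}0.png",imaging.capture(n)); print(n,m)
s=bot.get_state(); print(s)
E
```

```text
pics
top {'K': array([[542.20916655,   0.        , 281.48542522],
       [  0.        , 542.20916655, 212.44909282],
       [  0.        ,   0.        ,   1.        ]]), 'k1': 0.05119293002652327, 'position': array([ 293.15164317,  -54.54885101, 1579.21719943]), 'rotation': array([ 2.19597076e-01, -5.17634098e-04, -1.59658090e+00])}
side {'K': array([[433.11655089,   0.        , 276.76480569],
       [  0.        , 433.11655089, 207.78815636],
       [  0.        ,   0.        ,   1.        ]]), 'k1': -0.14135871679262818, 'position': array([163.54636497, 686.83944327, 575.19285371]), 'rotation': array([ 1.06610718,  0.02511756, -2.62859336])}
wrist {'K': array([[300.25135016,   0.        , 274.69946037],
       [  0.        , 300.25135016, 208.31275718],
       [  0.        ,   0.        ,   1.        ]]), 'k1': -0.0199130063772028, 'position': array([ 212.82690854, -512.60823047,  373.43094246]), 'rotation': array([-0.30921368,  0.00247686, -1.31793786])}
{'t': 0.15, 'qpos': array([-1.45220472e+00,  3.26781701e-01, -1.93359796e-01,  1.05196385e+00,
       -1.45072890e-05,  1.43665428e+00]), 'joint_velocities': array([-0.00059687, -0.00260292,  0.00308429,  0.00088284, -0.00040729,
        0.00114498]), 'effort': array([ 1.45729558e-03, -4.43703568e+01,  2.62665045e+01,  1.04088683e-02,
       -1.47570240e-04,  7.96471028e-06]), 'tcp_pos': array([ 137.51460357, -532.08609217,  230.67517107]), 'orientation': array([-3.14029345e+00, -1.60692030e-04,  2.52733561e-01]), 'contact_force': array([-0.1354261 ,  0.07143991,  0.54934886]), 'wrist_torque': array([-0.01719781,  0.03189847,  0.01340413]), 'opening': 1.003794322120212}
```

View pics/top0.png

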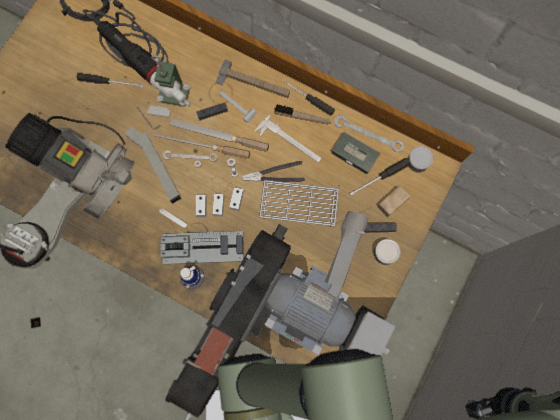

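View pics/side0.png

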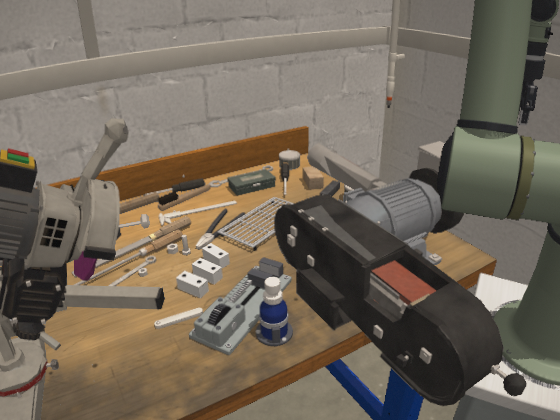

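View pics/wrist0.png

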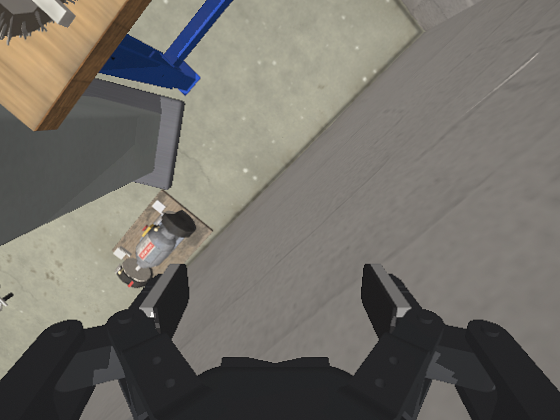

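```bash
cat > h.py <<'E'
import numpy as np, cv2
from scipy.spatial.transform import Rotation as R
from bench import bot, solve_ik, imaging
def rays(m,px):
    px=np.atleast_2d(np.asarray(px,float)); K=m["K"]
    d=np.array([m["k1"],0,0,0.])
    u=cv2.undistortPoints(px[:,None],K,d)[:,0]
    c=np.c_[u[:,0],-u[:,1],-np.ones(len(u))]
    rot=np.asarray(m["rotation"])
    return R.from_euler("xyz",rot).apply(c)
def plane(m,px,z):
    d=rays(m,px); o=np.asarray(m["position"]); t=(z-o[2])/d[:,2]
    return o+d*t[:,None]
def proj(m,P):
    P=np.atleast_2d(P); c=R.from_euler("xyz",m["rotation"]).inv().apply(P-m["position"])
    x=np.c_[c[:,0]/-c[:,2],-c[:,1]/-c[:,2]]; r2=(x**2).sum(1,keepdims=True)
    x=x*(1+m["k1"]*r2); return x@m["K"][:2,:2].T+m["K"][:2,2]
def tri(m1,p1,m2,p2):
    d1=rays(m1,p1)[0];d2=rays(m2,p2)[0];o1,o2=m1["position"],m2["position"]
    A=np.c_[d1,-d2]; s=np.linalg.lstsq(A,o2-o1,rcond=None)[0]
    a=o1+s[0]*d1;b=o2+s[1]*d2; return (a+b)/2,np.linalg.norm(a-b)
E
python3 - <<'E'
from h import *
m=imaging.camera_model("top");s=imaging.camera_model("side")
for n,p,z in [("b1",(200,204),30),("b2",(218,204),30),("b3",(236,198),30),("wheel",(175,247),59),("mister",(190,270),120),("rack",(300,203),18),("viceTL",(161,235),12),("TR",(242,232),12),("BR",(243,262),12),("BL",(162,263),12),("base",(255,380),0)]:
    print(n,plane(m,p,z)[0].round(0))
for n,p,q in [("sander far top",(285,240),(290,205)),("mister",(190,270),(273,283)),("sander near",(175,400),(480,370)),("grinder arm top",(353,218),(318,152))]: print(n,[x.round() for x in tri(m,p,s,q)])
t=cv2.imread("pics/top0.png"); cv2.imwrite("pics/topc.png",cv2.resize(t[120:320,130:410],None,fx=2.8,fy=2.8,interpolation=3))
t=cv2.imread("pics/side0.png"); cv2.imwrite("pics/sidec.png",cv2.resize(t[170:390,100:380],None,fx=2.7,fy=2.7,interpolation=3))
E
```

```text
b1 [670. 174.  30.]
b2 [669. 121.  30.]
b3 [686.  68.  30.]
wheel [540. 239.  59.]
mister [467. 186. 120.]
rack [ 669. -120.   18.]
viceTL [584. 290.  12.]
TR [587.  53.  12.]
BR [498.  51.  12.]
BL [502. 285.  12.]
base [171.  21.   0.]
sander far top [array([554., -67., 111.]), np.float64(24.0)]
mister [array([467., 188., 106.]), np.float64(3.0)]
sander near [array([127., 223., 102.]), np.float64(17.0)]
grinder arm top [array([ 587., -254.,  167.]), np.float64(3.0)]
```

View pics/topc.png

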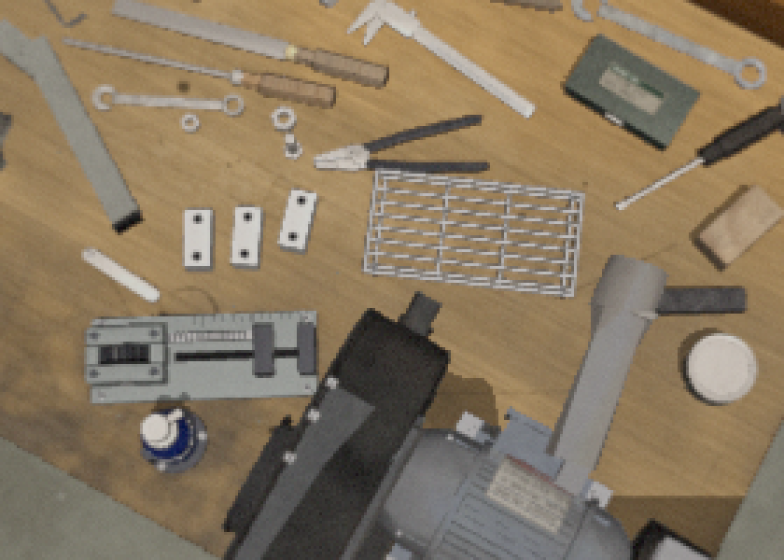

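View pics/sidec.png

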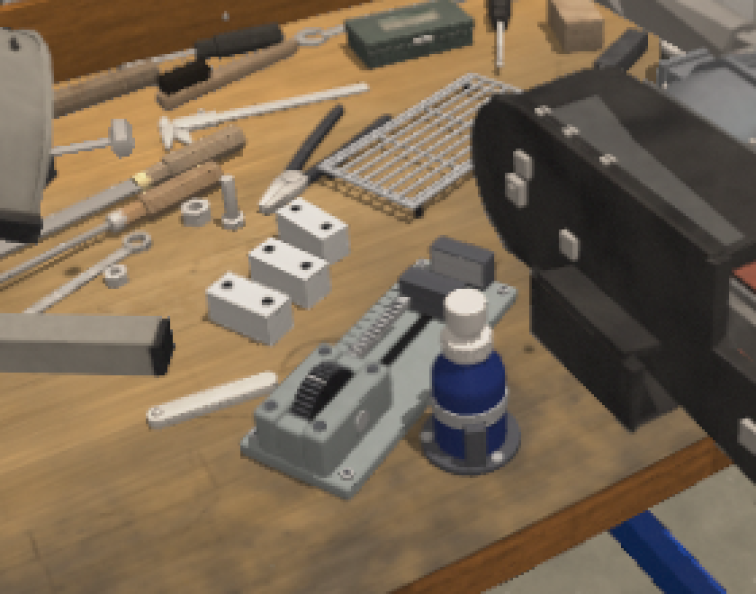

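```bash
python3 - <<'E'
from h import *
m=imaging.camera_model("top");s=imaging.camera_model("side")
T=lambda x,y:(x/2.8+130,y/2.8+120); S=lambda x,y:(x/2.7+100,y/2.7+170)
for n,p,q in [("bolt1",T(333,382),S(541,110)),("bolt2",T(313,415),S(570,130)),("bolt3",T(291,457),S(607,158)),("arm tip",T(128,218),S(165,345)),("arm start",T(45,40),S(10,330)),("cap",T(155,427),S(465,303)),("wheel",T(124,353),S(326,375)),("drillhead",(70,152),(18,158))]: print(n,[x.round() for x in tri(m,p,s,q)])
print(solve_ik([430,110,350],[np.pi,0,0]))
print(solve_ik([430,110,350],[np.pi,0,np.pi/2]))
print(solve_ik([430,110,350],[np.pi,0,-np.pi/2]))
E
```

```text
bolt1 [array([494.,  26., 160.]), np.float64(1.0)]
bolt2 [array([463.,  44., 161.]), np.float64(0.0)]
bolt3 [array([425.,  65., 160.]), np.float64(1.0)]
arm tip [array([690., 245.,  25.]), np.float64(4.0)]
arm start [array([851., 307.,  31.]), np.float64(90.0)]
cap [array([460., 199., 118.]), np.float64(0.0)]
wheel [array([543., 242.,  58.]), np.float64(1.0)]
drillhead [array([714., 419., 381.]), np.float64(3.0)]
[ 0.08385061  0.06981326 -0.2126467   1.28833636  0.         -3.05774204]
[ 0.08385061  0.06981326 -0.2126467   1.28833636  0.          1.65464694]
[ 0.08385061  0.06981326 -0.2126467   1.28833636  0.         -1.48694572]
```

```bash
python3 - <<'E'
from h import *
p=bot.get_state()
bot.movel([137,-480,450],max_speed=300)
bot.move_ptp([560,110,350],[np.pi,0,0])
m=imaging.camera_model("wrist");im=imaging.capture("wrist")
import pickle;pickle.dump(m,open("pics/w1.pkl","wb"))
cv2.imwrite("pics/w1.png",im);print(m["position"],m["rotation"],bot.get_state()["t"],bot.get_state()["contact_force"])
E
```

```text
[637.83769832 109.73079135 492.87679012] [-3.09571722e-01  8.59935941e-04 -1.57136866e+00] 4.85 [ 0.17443373 -0.52623445  0.76101139]
```

View pics/w1.png

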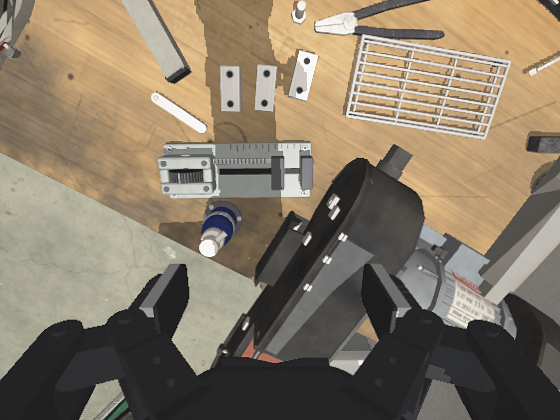

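```bash
python3 - <<'E'
import cv2
t=cv2.imread("pics/w1.png")
cv2.imwrite("pics/w1a.png",cv2.resize(t[40:210,150:330],None,fx=4,fy=3.5,interpolation=3))
cv2.imwrite("pics/w1b.png",cv2.resize(t[20:150,330:530],None,fx=4,fy=4,interpolation=3))
E
```

```text
(no output)
```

View pics/w1a.png

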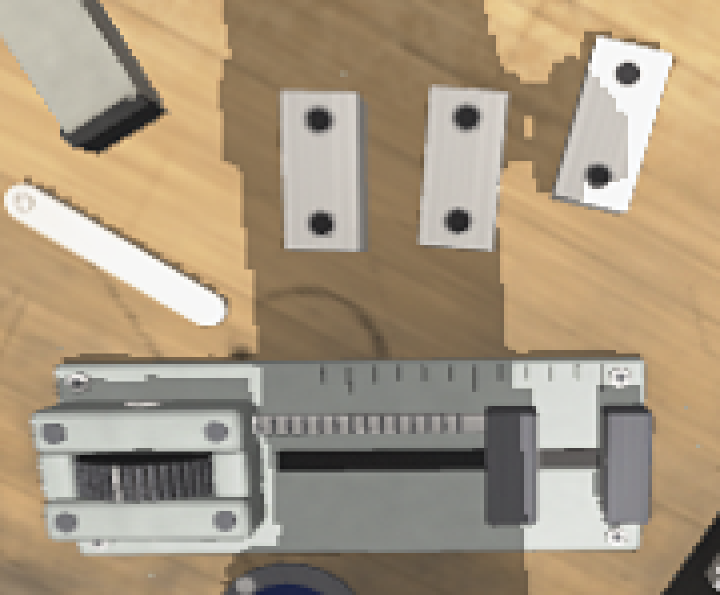

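View pics/w1b.png

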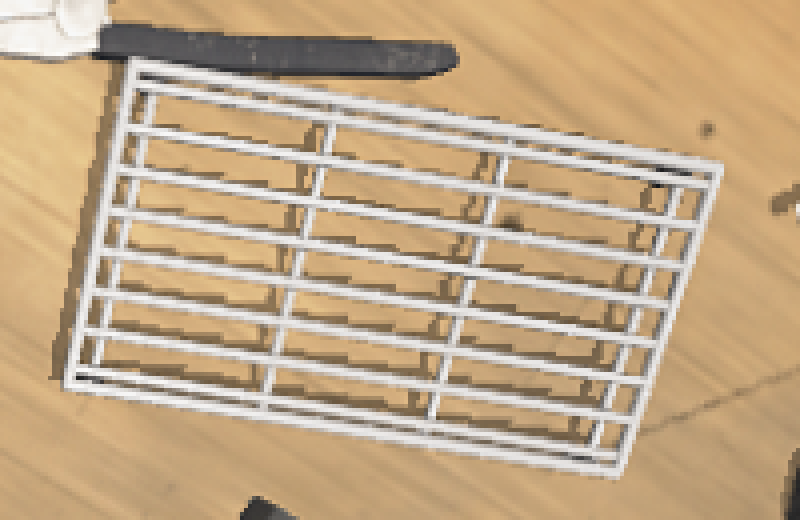

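```bash
python3 - <<'E'
from h import *
import pickle
m=pickle.load(open("pics/w1.pkl","rb"))
A=lambda x,y:(x/4+150-.4,y/3.5+40-.4); B=lambda x,y:(x/4+330-.4,y/4+20-.4)
im=cv2.imread("pics/w1.png");g=im.max(2)
def hole(p):
    x,y=map(int,map(round,p)); w=5; s=g[y-w:y+w+1,x-w:x+w+1].astype(float); wt=np.clip(130-s,0,None); yy,xx=np.mgrid[-w:w+1,-w:w+1]
    return x+(wt*xx).sum()/wt.sum(), y+(wt*yy).sum()/wt.sum()
for n,a,b in [("b1",(319,119),(321,223)),("b2",(466,117),(458,220)),("b3",(627,73),(597,176))]:
    P=plane(m,[hole(A(*a)),hole(A(*b))],30); d=P[0]-P[1]
    print(n,P.mean(0).round(1),"spacing",np.linalg.norm(d).round(1),"yaw",np.degrees(np.arctan2(d[1],d[0])).round(1))
print(plane(m,[A(57,358),A(643,358),A(638,550),A(80,552)],12).round(1))
print("jaws z40", plane(m,[A(487,407),A(534,407),A(534,524),A(487,524),A(606,407),A(652,407),A(648,524),A(604,524)],40).round(1))
print("wheel", plane(m,[A(145,452),A(145,500)],56).round(1))
c=plane(m,[B(133,62),B(720,167),B(618,474),B(67,385)],18);print("rack",c.round(1),c.mean(0).round(1))
e=(c[3]-c[2])+(c[0]-c[1]);print(np.degrees(np.arctan2(e[1],e[0])),np.linalg.norm(e)/2,np.linalg.norm(c[0]-c[3]))
E
```

```text
b1 [670.5 175.1  30. ] spacing 40.1 yaw -1.3
b2 [671.4 123.9  30. ] spacing 40.1 yaw -5.1
b3 [688.4  70.1  30. ] spacing 39.6 yaw -13.7
[[594.  284.9  12. ]
 [593.7  54.1  12. ]
 [504.2  53.1  12. ]
 [503.3 285.4  12. ]]
jaws z40 [[575.6 115.2  40. ]
 [575.6  97.5  40. ]
 [523.9  97.1  40. ]
 [523.9 115.4  40. ]
 [575.6  70.5  40. ]
 [575.6  53.3  40. ]
 [523.9  52.9  40. ]
 [523.9  70.   40. ]]
wheel [[559.2 240.7  56. ]
 [538.6 242.5  56. ]]
rack [[ 742.6  -14.4   18. ]
 [ 710.7 -232.2   18. ]
 [ 600.9 -216.5   18. ]
 [ 633.     1.6   18. ]] [ 671.8 -115.4   18. ]
81.62590404462294 220.2791548094755 110.74071530126395
```

```bash
cat >> h.py <<'E'
VX,VY=549.2,170.3
WY=VY+76.5
Q=[np.pi,0,np.pi/2]
def st(): s=bot.get_state(); return s["t"],s["tcp_pos"].round(1),s["contact_force"].round(1)
E
python3 - <<'E'
from h import *
m=imaging.camera_model("top")
bot.grip(0.0,40)
bot.move_ptp([VX,WY,120],Q)
im=imaging.capture("wrist");cv2.imwrite("pics/w2.png",im)
print(st())
print(bot.movel([VX,WY,66],max_speed=100),st())
r=bot.movel([VX,WY,52],max_speed=15,threshold=3);print(r,st())
bot.dwell(.3);print(st())
im=imaging.capture("wrist");cv2.imwrite("pics/w3.png",im)
E
```

```text
(9.75, array([549.3, 246.8, 120.1]), array([-0.3, -0.2,  0.2]))
False (10.4417, array([549.5, 246.9,  66.2]), array([ 0.6, -0.1, -1.2]))
True (11.025, array([549.3, 246.8,  58.9]), array([-1.5, -0.2,  4.9]))
(11.325, array([549.4, 246.8,  58.9]), array([-0.3,  0. ,  6.1]))
```

View pics/w3.png

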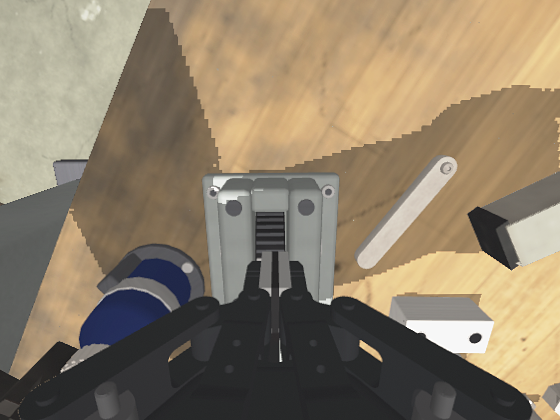

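```bash
cat >> h.py <<'E'
def zprof(dy,half=9.0,r=28.0,press=1.0):
    e=max(0,abs(dy)-half); return 59.0-r+np.sqrt(r*r-e*e)-press
def stroke(a,b,press=1.0,n=9,speed=40,verbose=False):
    """roll wheel by fingertip from dy=a to dy=b (vice y)"""
    bot.movel([VX,WY+a,zprof(a,press=0)+8],max_speed=120)
    f=[]
    for dy in np.linspace(a,b,n):
        bot.movel([VX,WY+dy,zprof(dy,press=press)],max_speed=speed)
        if verbose: f.append(bot.get_state()["contact_force"].round(0).tolist())
    bot.movel([VX,WY+b,zprof(b,press=0)+8],max_speed=120)
    if verbose: print(f)
E
python3 - <<'E'
from h import *
stroke(0,12,1.0,5,30,True);print(st())
stroke(-20,20,1.5,9,40,True);print(st())
im=imaging.capture("side");cv2.imwrite("pics/s2.png",cv2.resize(im[170:390,100:380],None,fx=2.7,fy=2.7))
E
```

```text
[[-3.0, -2.0, 11.0], [-3.0, -1.0, 11.0], [-3.0, -0.0, 11.0], [-2.0, -1.0, 9.0], [-2.0, -0.0, 6.0]]
(13.325, array([549.4, 258.9,  66.7]), array([ 0.2, -0.9, -0.2]))
[[-0.0, -3.0, 8.0], [-1.0, -4.0, 10.0], [-2.0, -2.0, 11.0], [-3.0, -0.0, 12.0], [-2.0, -1.0, 12.0], [-2.0, -1.0, 11.0], [-1.0, 0.0, 7.0], [1.0, 2.0, 5.0], [1.0, 1.0, 3.0]]
(16.5917, array([549.2, 266.6,  64.8]), array([ 0.4, -0. ,  0.3]))
```

View pics/s2.png

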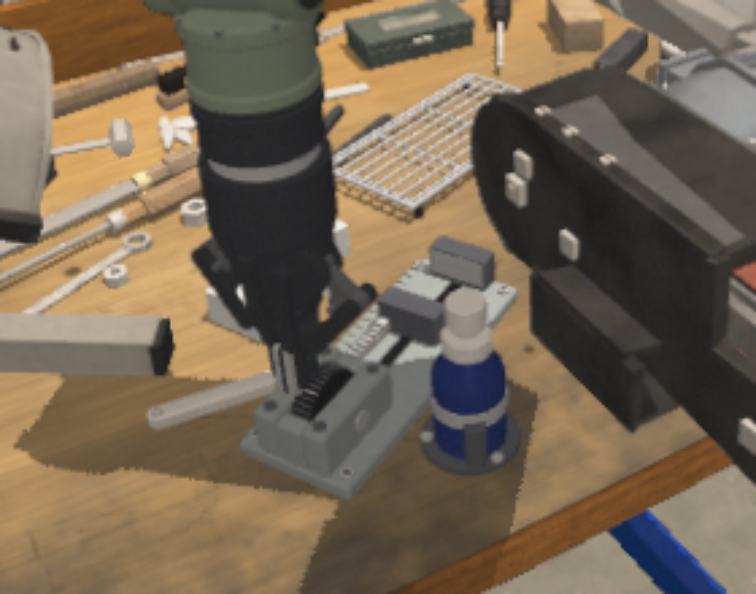

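```bash
python3 - <<'E'
from h import *
import pickle
for _ in range(3): stroke(-20,18,2.0,6,50)
print(st())
bot.movel([VX,WY,130],max_speed=200)
bot.grip(1.0)
bot.move_ptp([590,110,300],[np.pi,0,0])
m=imaging.camera_model("wrist");im=imaging.capture("wrist");pickle.dump(m,open("pics/w4.pkl","wb"))
cv2.imwrite("pics/w4.png",im);print(st())
E
```

```text
(24.4083, array([549.1, 264.8,  65.4]), array([-0.4,  0.3, -0.6]))
(29.8167, array([590. , 110. , 299.9]), array([-0.4, -0.1,  1.3]))
```

View pics/w4.png

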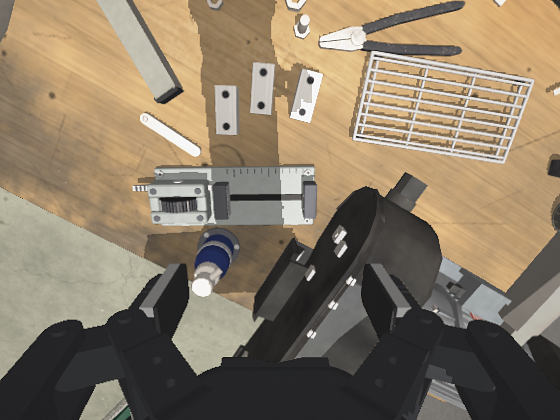

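```bash
cat >> h.py <<'E'
def hole(im,p,w=5,th=130):
    g=im.max(2); x,y=map(int,map(round,p))
    for _ in range(3):
        s=g[y-w:y+w+1,x-w:x+w+1].astype(float); wt=np.clip(th-s,0,None); yy,xx=np.mgrid[-w:w+1,-w:w+1]
        cx,cy=x+(wt*xx).sum()/wt.sum(), y+(wt*yy).sum()/wt.sum()
        x,y=int(round(cx)),int(round(cy))
    return cx,cy
def blank(im,m,a,b,z=30,**k):
    P=plane(m,[hole(im,a,**k),hole(im,b,**k)],z); d=P[0]-P[1]; y=np.degrees(np.arctan2(d[1],d[0]))
    return P.mean(0)[:2].round(1),np.linalg.norm(d).round(1),((y+90)%180-90).round(1)
E
python3 - <<'E'
from h import *
import pickle
m=pickle.load(open("pics/w4.pkl","rb"));im=cv2.imread("pics/w4.png")
for a,b in [((226,95),(227,126)),((264,72),(261,104)),((311,80),(301,111))]: print(blank(im,m,a,b))
print(plane(m,[(229,183),(228,219),(303,183)],40).round(1))
cv2.imwrite("pics/w4a.png",cv2.resize(im[150:240,130:330],None,fx=4,fy=4,interpolation=3))
E
```

```text
(array([670.5, 175. ]), np.float64(40.0), np.float64(-1.3))
(array([696.9, 127.1]), np.float64(40.0), np.float64(-4.8))
(array([688. ,  70.3]), np.float64(39.6), np.float64(-13.5))
[[575.3 173.2  40. ]
 [522.8 177.1  40. ]
 [575.3  71.7  40. ]]
```

View pics/w4a.png

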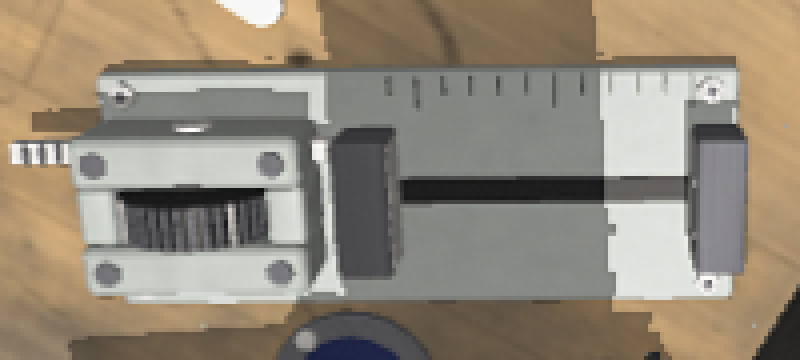

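```bash
python3 - <<'E'
from h import *
import pickle
m=pickle.load(open("pics/w4.pkl","rb"));t=imaging.camera_model("top");s=imaging.camera_model("side")
T=lambda x,y:(x/2.8+130,y/2.8+120); S=lambda x,y:(x/2.7+100,y/2.7+170)
print("box far corner", tri(t,T(288,418),s,S(535,270)), [plane(m,(298,240),z)[0].round() for z in (60,90,160)])
print("sander nose w4", [plane(m,p,z)[0].round() for p in((352,205),(378,188),(425,205),(438,235)) for z in (0,160)])
print("rod tip w4", [plane(m,(412,176),z)[0].round() for z in (0,60,120)])
E
```

```text
box far corner (array([473.29606269,  76.81288116,  56.90840002]), np.float64(1.0107244463960996)) [array([499.,  78.,  60.]), array([512.,  81.,  90.]), array([543.,  87., 160.])]
sander nose w4 [array([531.,  -9.,   0.]), array([581.,  34., 160.]), array([558., -46.,   0.]), array([598.,  10., 160.]), array([ 532., -122.,    0.]), array([581., -38., 160.]), array([ 481., -151.,    0.]), array([549., -57., 160.])]
rod tip w4 [array([577., -96.,   0.]), array([589., -68.,  60.]), array([602., -40., 120.])]
```

```bash
python3 - <<'E'
from h import *
import pickle
m=pickle.load(open("pics/w4.pkl","rb"));s=imaging.camera_model("side");im=cv2.imread("pics/w4.png")
a=cv2.resize(im[180:360,210:390],None,fx=2.2,fy=2.2,interpolation=3)
b=cv2.resize(cv2.imread("pics/side0.png")[180:330,230:400],None,fx=2.3,fy=2.64,interpolation=3)
cv2.imwrite("pics/box.png",np.hstack([a,b]).clip(0,255)); print(a.shape,b.shape)
E
```

```text
(396, 396, 3) (396, 391, 3)
```

View pics/box.png

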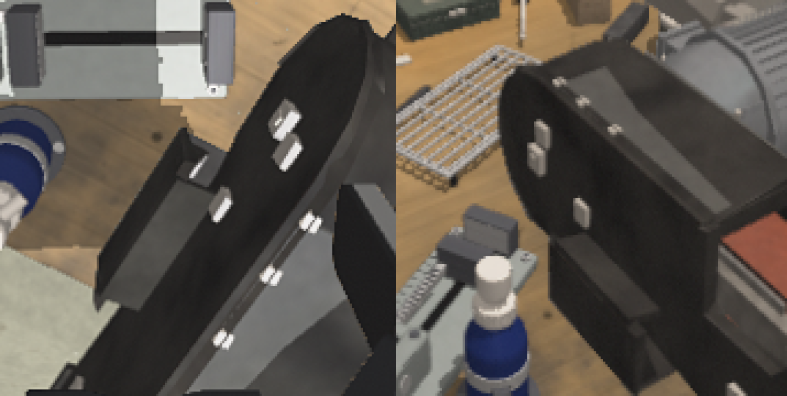

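```bash
python3 - <<'E'
from h import *
import pickle
m=pickle.load(open("pics/w4.pkl","rb"));s=imaging.camera_model("side");t=imaging.camera_model("top")
print(tri(m,(293.2,238.2),s,(297,272.8)))
print(tri(m,(254,316),s,(351,318)))
print(tri(t,(232.9,269.3),s,(297,272.8)))
print("nose",[plane(m,(210+x/2.2,180+y/2.2),90)[0].round() for x,y in ((290,75),(320,30),(350,15))])
print(tri(m,(210+290/2.2,180+115/2.2),s,(230+145/2.3,180+130/2.64)),"side bolt")
E
```

```text
(array([485.73628645,  77.34815635,  41.01426475]), np.float64(18.930395591712553))
(array([344.50523364, 139.44566129,  32.10127116]), np.float64(15.947701786423211))
(array([474.71755215,  77.54703645,  49.85451089]), np.float64(2.3553435746266778))
nose [array([547.,  27.,  90.]), array([574.,  12.,  90.]), array([582.,  -4.,  90.])]
(array([521.39297104,  22.36432679, 102.78719698]), np.float64(16.667285528431048)) side bolt
```

```bash
cat >> h.py <<'E'
def pick(x,y,yaw,base=0.0,lift=110,effort=40):
    q=[np.pi,0,np.pi/2+np.radians(yaw)]
    bot.grip(1.0); bot.move_ptp([x,y,base+80],q)
    r=bot.movel([x,y,base+3],max_speed=90,threshold=15)
    bot.grip(0.0,effort); o=bot.get_state()["opening"]
    bot.movel([x,y,lift],max_speed=150)
    print("pick",r,round(o,3),st(),bot.get_state()["opening"].round(3))
def place(x,y,yaw,base,rel=0.86,up=110):
    q=[np.pi,0,np.pi/2+np.radians(yaw)]
    bot.move_ptp([x,y,up],q)
    bot.movel([x,y,base+8],max_speed=100)
    r=bot.movel([x,y,base+1],max_speed=20,threshold=4); z=bot.get_state()["tcp_pos"][2]
    bot.grip(rel); print("place",r,z.round(1),st())
    bot.movel([x,y,base+60],max_speed=120)
    bot.movel([x,y,up],max_speed=200)
E
python3 - <<'E'
from h import *
pick(688,70.2,-13.6)
im=imaging.capture("wrist");cv2.imwrite("pics/w5.png",im)
place(VX,90,0,12)
im=imaging.capture("wrist");cv2.imwrite("pics/w6.png",im)
E
```

```text
Traceback (most recent call last):
  File "h.py", line 53, in pick
    print("pick",r,round(o,3),st(),bot.get_state()["opening"].round(3))
                                   ^^^^^^^^^^^^^^^^^^^^^^^^^^^^^^^^
AttributeError: 'float' object has no attribute 'round'
```

```bash
sed -i 's/bot.get_state()\["opening"\].round(3))/round(bot.get_state()["opening"],3))/' h.py
python3 - <<'E'
from h import *
print(st(),bot.get_state()["opening"])
im=imaging.capture("wrist");cv2.imwrite("pics/w5.png",im)
E
```

```text
(36.2917, array([687.1,  70.2, 108.8]), array([-1.2, -0.8, -1.2])) 0.7158696003565328
```

View pics/w5.png

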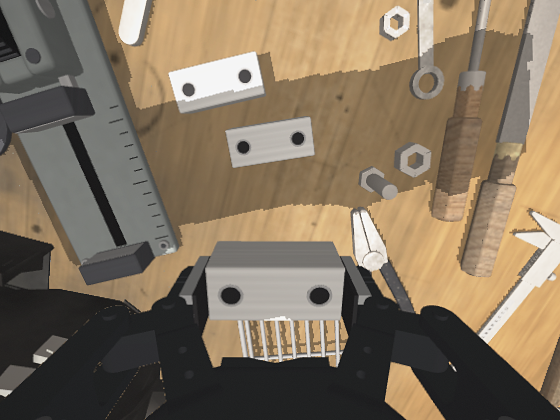

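```bash
python3 - <<'E'
from h import *
m=imaging.camera_model("wrist")
im=cv2.imread("pics/w5.png")
print(blank(im,m,(243,147),(297,138)),blank(im,m,(188,90),(245,76)))
place(VX,90,0,12)
m=imaging.camera_model("wrist")
im=imaging.capture("wrist");cv2.imwrite("pics/w6.png",im)
import pickle; pickle.dump(m,open("pics/w6.pkl","wb"))
E
```

```text
(array([696.5, 127. ]), np.float64(39.8), np.float64(-4.5)) (array([670.3, 174.7]), np.float64(40.4), np.float64(-1.2))
place True 16.0 (38.6083, array([549. ,  90. ,  14.9]), array([ 0.3,  0.1, -0.7]))
```

View pics/w6.png

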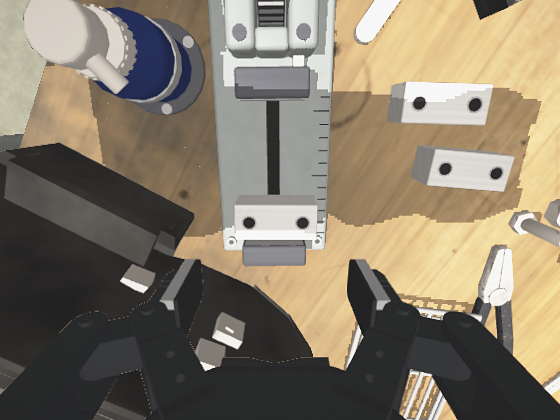

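```bash
python3 - <<'E'
from h import *
import pickle
m=pickle.load(open("pics/w6.pkl","rb"));im=cv2.imread("pics/w6.png")
print(blank(im,m,(249,223),(302,222),z=42))
print(blank(im,m,(445,169),(496,174)),blank(im,m,(419,104),(475,104)))
pick(696.7,127,-4.7)
place(VX,120,0,12)
pick(670.4,174.9,-1.2)
place(VX,150,0,12)
m=imaging.camera_model("wrist")
im=imaging.capture("wrist");cv2.imwrite("pics/w7.png",im)
pickle.dump(m,open("pics/w7.pkl","wb"))
E
```

```text
(array([549.8,  89.8]), np.float64(40.0), np.float64(-0.1))
(array([697.1, 126.8]), np.float64(40.0), np.float64(-4.7)) (array([670.9, 174.8]), np.float64(40.1), np.float64(-0.5))
pick False 0.719 (42.8, array([695.7, 127. , 108.7]), array([-1.3, -0.3, -1.5])) 0.716
place True 16.0 (45.0917, array([548.9, 120. ,  14.8]), array([ 0.5,  0.3, -0.3]))
pick False 0.713 (49.175, array([669.5, 174.8, 108.8]), array([-0.4, -0.5, -1.3])) 0.717
place True 16.0 (51.3833, array([548.9, 150. ,  14.8]), array([ 0.5, -1.3,  0.1]))
```

View pics/w7.png

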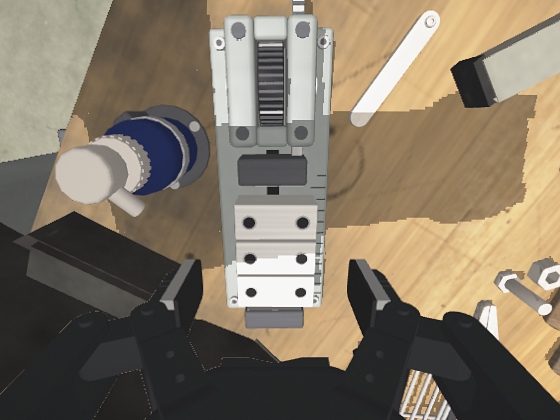

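```bash
python3 - <<'E'
from h import *
import pickle
bot.grip(0.0,40)
bot.move_ptp([VX,WY+20,110],Q)
stroke(20,-20,1.5,7,40,True)
stroke(20,-6,1.5,6,30,True)
print(st())
bot.movel([VX,WY,120],max_speed=200)
bot.move_ptp([VX,190,150],Q)
m=imaging.camera_model("wrist")
im=imaging.capture("wrist");cv2.imwrite("pics/w8.png",im)
pickle.dump(m,open("pics/w8.pkl","wb"))
cv2.imwrite("pics/s8.png",cv2.resize(imaging.capture("side")[170:390,100:380],None,fx=2.7,fy=2.7))
E
```

```text
[[0.0, -0.0, 0.0], [-2.0, 2.0, 6.0], [-3.0, 1.0, 9.0], [-2.0, -0.0, 11.0], [-1.0, 1.0, 10.0], [-2.0, 0.0, 10.0], [-1.0, -1.0, 6.0]]
[[-1.0, 1.0, 2.0], [-0.0, 4.0, 4.0], [-0.0, 6.0, 7.0], [-0.0, 5.0, 9.0], [0.0, 5.0, 10.0], [-0.0, 4.0, 10.0]]
(59.5333, array([549.2, 240. ,  66.9]), array([0.2, 0.8, 0.1]))
```

View pics/w8.png

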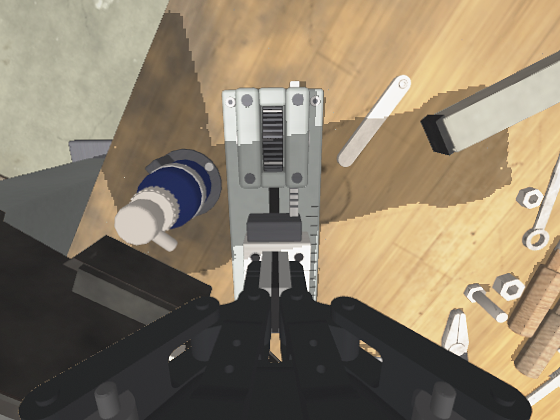

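View pics/s8.png

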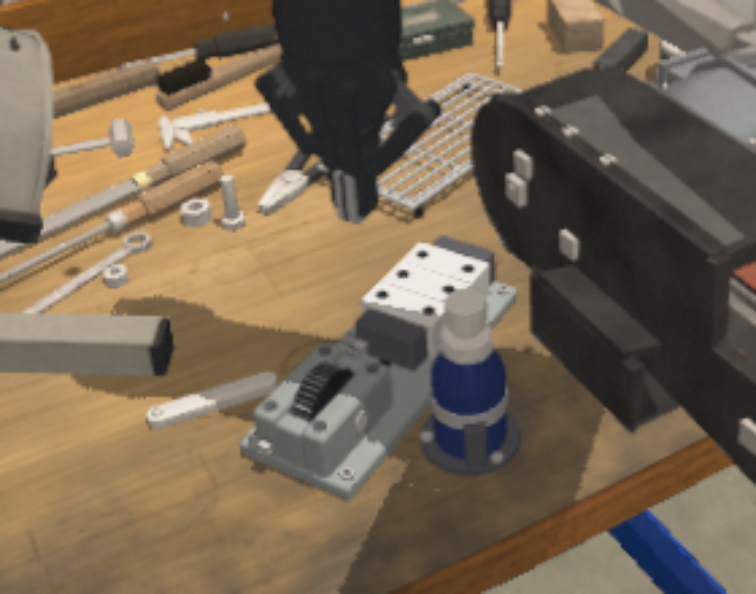

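```bash
python3 - <<'E'
from h import *
import pickle
m=pickle.load(open("pics/w8.pkl","rb"));im=cv2.imread("pics/w8.png")
t=imaging.camera_model("top")
print(plane(m,(135,224),120)[0],plane(t,(155/2.8+130,427/2.8+120),120)[0])
m7=pickle.load(open("pics/w7.pkl","rb"));print(plane(m7,(86,176),120)[0])
cv2.imwrite("pics/c8.png",cv2.resize(im[140:260,90:240],None,fx=4,fy=4,interpolation=3))
im=cv2.imread("pics/w7.png");cv2.imwrite("pics/c7.png",cv2.resize(im[100:220,40:220],None,fx=4,fy=4,interpolation=3))
E
```

```text
[462.5699291  201.98833762 120.        ] [460.19947633 198.56453437 120.        ]
[463.84009687 201.14099349 120.        ]
```

View pics/c8.png

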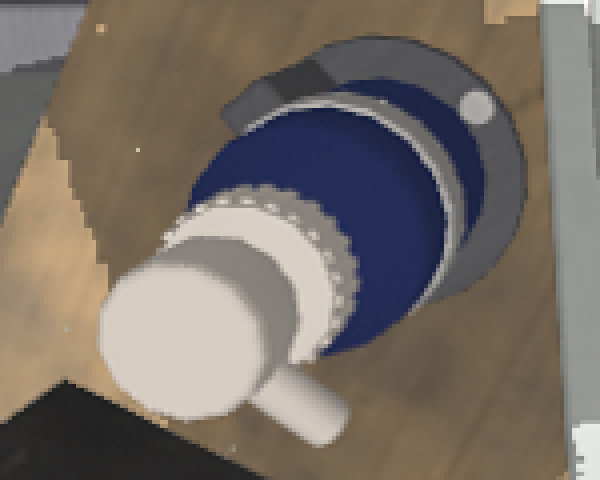

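View pics/c7.png

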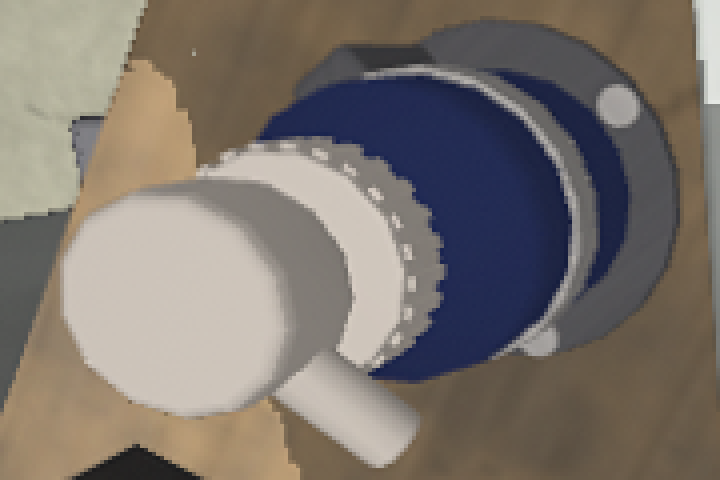

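```bash
python3 - <<'E'
from h import *
bot.movel([462,200.5,150],rot=Q,max_speed=150)
bot.movel([462,200.5,126],max_speed=100);print(st())
print(bot.movel([462,200.5,113],max_speed=25,threshold=16),st())
print(bot.movel([462,200.5,110.5],max_speed=10,threshold=10),st())
bot.dwell(.2);print(st())
im=imaging.capture("side")
bot.movel([462,200.5,116],max_speed=30);bot.movel([462,200.5,150],max_speed=120);print(st())
cv2.imwrite("pics/s9.png",cv2.resize(im[170:390,100:380],None,fx=2.7,fy=2.7))
E
```

```text
(61.5417, array([462.2, 200.3, 125.6]), array([-0.3, -0.3,  0.2]))
False (62.2083, array([462.8, 200.7, 113.7]), array([-0.2, -1.2,  6.5]))
True (62.5, array([462.9, 200.7, 112.2]), array([-1.6, -0. ,  7.8]))
(62.7, array([462.9, 200.7, 112.2]), array([-0.7, -0.5,  7.2]))
(63.4833, array([461.7, 200.4, 149.5]), array([-0.2,  0.2, -0.1]))
```

View pics/s9.png

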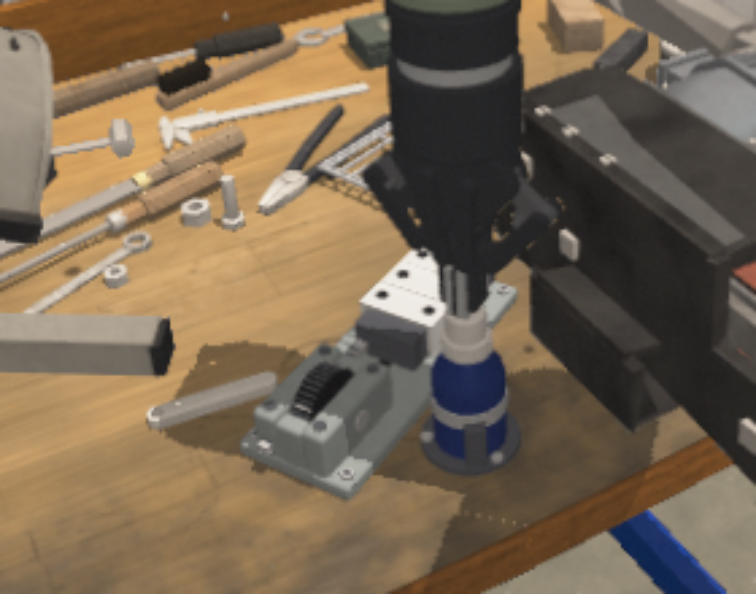

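```bash
python3 - <<'E'
from h import *
bot.movel([462,200.5,122],max_speed=100);print(st())
bot.movel([462,200.5,113],max_speed=40)
for z in (112,111,110.3,109.6):
    bot.movel([462,200.5,z],max_speed=20);bot.dwell(.1);s=st();print(z,s)
    if s[2][2]>14: break
bot.movel([462,200.5,118],max_speed=40);bot.movel([462,200.5,150],max_speed=120);print(st())
E
```

```text
(63.9167, array([461.1, 200.3, 121.2]), array([0.9, 0.7, 0.7]))
112 (64.6417, array([462.6, 200.7, 112.8]), array([-1. ,  0.3,  7. ]))
111 (64.9917, array([462.6, 200.7, 112. ]), array([-1.8, -0.6,  8.4]))
110.3 (65.3417, array([462.7, 200.7, 112. ]), array([-3.4, -1.1, 14. ]))
109.6 (65.6917, array([462.7, 200.7, 111.8]), array([-6.3, -0.8, 19.9]))
(66.4667, array([461.9, 200.5, 149.6]), array([-0.3, -0.5,  0.7]))
```

```bash
python3 - <<'E'
from h import *
import pickle
bot.move_ptp([VX,WY-18,110],Q)
stroke(-20,18,1.5,7,40,True)
bot.movel([VX,WY,120],max_speed=200)
bot.grip(1.0)
bot.move_ptp([VX,185,170],Q)
m=imaging.camera_model("wrist")
im=imaging.capture("wrist");cv2.imwrite("pics/w10.png",im)
pickle.dump(m,open("pics/w10.pkl","wb"));print(st())
E
```

```text
[[-0.0, -2.0, 5.0], [-0.0, -1.0, 7.0], [-0.0, -1.0, 8.0], [1.0, -0.0, 8.0], [-2.0, -0.0, 8.0], [1.0, 1.0, 6.0], [1.0, 1.0, 3.0]]
(71.65, array([549.1, 185. , 170. ]), array([-0.7,  0.2,  0.1]))
```

View pics/w10.png

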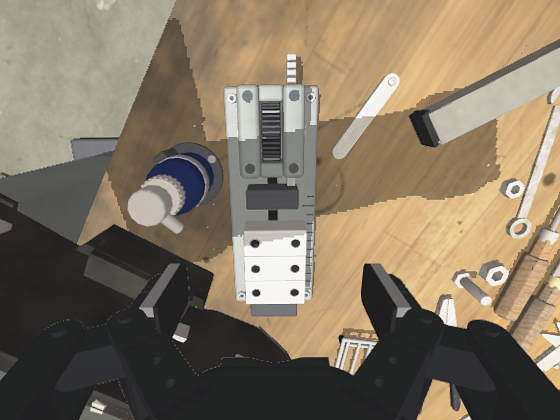

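```bash
cat >> h.py <<'E'
RC=np.array([671.8,-115.4]);RY=-8.4
def rk(x,y):
    a=np.radians(RY); return RC+np.array([np.cos(a)*x-np.sin(a)*y,np.sin(a)*x+np.cos(a)*y])
E
python3 - <<'E'
from h import *
import pickle
m=pickle.load(open("pics/w10.pkl","rb"));im=cv2.imread("pics/w10.png")
B=[blank(im,m,a,b,z=42) for a,b in [((255,243),(295,243)),((255,269),(295,268)),((256,293),(295,293))]]
for b in B: print(b)
(x,y),_,yaw=B[0]
pick(x,y,yaw,12,lift=240)
X,Y=rk(6,-60);print(X,Y)
place(X,Y,RY,18,up=240)
m=imaging.camera_model("wrist")
im=imaging.capture("wrist");cv2.imwrite("pics/w11.png",im)
pickle.dump(m,open("pics/w11.pkl","wb"));print(st())
E
```

```text
(array([549.9, 140.2]), np.float64(40.2), np.float64(0.0))
(array([550. , 112.1]), np.float64(40.1), np.float64(0.8))
(array([550. ,  83.9]), np.float64(39.9), np.float64(0.5))
pick False 0.722 (75.325, array([549.3, 140.1, 239.1]), array([-0.6, -0.1, -1.9])) 0.716
668.9706522840332 -175.63283814915377
place True 21.8 (79.4917, array([ 668.4, -175.4,   20.3]), array([ 0.9, -0.1, -0.1]))
(81.125, array([ 668. , -175.3,  237.9]), array([-0.6,  0. ,  0.2]))
```

View pics/w11.png

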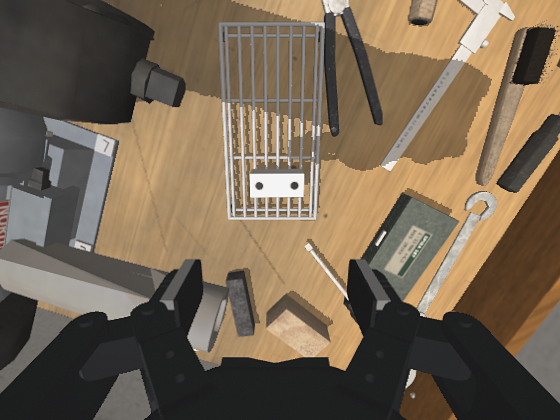

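```bash
python3 - <<'E'
from h import *
import pickle
for (y,s) in ((112.1,0),(83.9,60)):
    bot.move_ptp([549.7,y,240],Q)
    pick(549.7,y,0.3,12,lift=240)
    X,Y=rk(6,s); place(X,Y,RY,18,up=240)
X,Y=rk(0,-60);bot.move_ptp([X,Y,240],[np.pi,0,np.pi/2+np.radians(RY)])
m=imaging.camera_model("wrist")
im=imaging.capture("wrist");cv2.imwrite("pics/w12.png",im)
pickle.dump(m,open("pics/w12.pkl","wb"));print(st())
E
```

```text
pick False 0.716 (86.25, array([549.1, 112. , 239.1]), array([ 0.1,  0.2, -2.4])) 0.716
place True 21.8 (90.1667, array([ 677.1, -116.1,   20.3]), array([ 0.1, -0.1, -0.3]))
pick False 0.712 (96.6333, array([549.2,  83.9, 239.1]), array([ 0.1, -0. , -1.7])) 0.718
place True 21.8 (100.3333, array([685.9, -56.8,  20.3]), array([-0.6, -0.3,  0.1]))
(102.5167, array([ 662.5, -174.5,  238.8]), array([0. , 0.9, 0.2]))
```

View pics/w12.png

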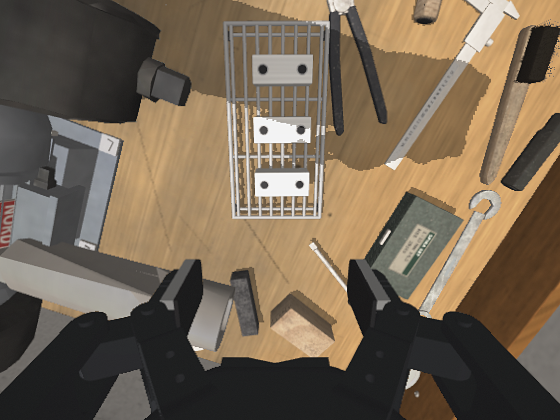

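All three blanks are on the rack, holes up, with clear gaps between them. Next I shut the empty vice.

```bash
python3 - <<'E'
from h import *
import pickle
m=pickle.load(open("pics/w12.pkl","rb"));im=cv2.imread("pics/w12.png")
for a,b in [((263,70),(302,70)),((264,130),(301,130)),((264,185),(300,185))]:
    r=blank(im,m,a,b,z=48); d=r[0]-RC;an=np.radians(RY);print(r,"rack",(d[0]*np.cos(an)+d[1]*np.sin(an)).round(1),(-d[0]*np.sin(an)+d[1]*np.cos(an)).round(1))
bot.grip(0.0,40)
bot.move_ptp([VX,WY,240],Q); bot.movel([VX,WY+20,100],max_speed=200)
for i in range(6): stroke(20,-20,1.5,6,45,i>3)
bot.movel([VX,WY,120],max_speed=200)
bot.move_ptp([VX,190,230],Q)
m=imaging.camera_model("wrist");im=imaging.capture("wrist");cv2.imwrite("pics/w13.png",im)
pickle.dump(m,open("pics/w13.pkl","wb"));print(st())
E
```

```text
(array([686.7, -56.8]), np.float64(40.1), np.float64(-8.2)) rack 6.2 60.1
(array([ 678.1, -116.2]), np.float64(40.1), np.float64(-7.8)) rack 6.3 0.1
(array([ 669.2, -175.9]), np.float64(40.0), np.float64(-7.7)) rack 6.3 -60.2
[[1.0, 3.0, 2.0], [-0.0, 1.0, 8.0], [-2.0, 1.0, 11.0], [-1.0, 3.0, 10.0], [-0.0, 3.0, 8.0], [0.0, 0.0, 6.0]]
[[0.0, 3.0, 1.0], [-0.0, 4.0, 5.0], [-0.0, 6.0, 9.0], [-0.0, 4.0, 9.0], [-1.0, 4.0, 9.0], [1.0, 1.0, 7.0]]
(123.0833, array([548.2, 189.5, 228.2]), array([ 0.4, -0.6, -0.2]))
```

View pics/w13.png

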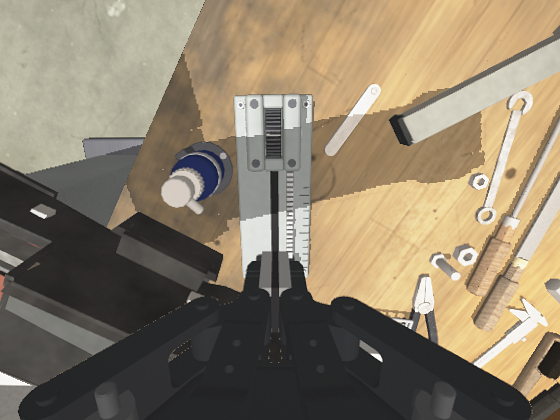

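Last stroke stalled at 4–6 N, which suggests the jaw is shut. The jaws are hidden behind the fingers in this view, so I check from another pose.

```bash
python3 - <<'E'
from h import *
bot.move_ptp([590,110,320],[np.pi,0,0])
m=imaging.camera_model("wrist");im=imaging.capture("wrist")
print(plane(m,[(290,200)],40),proj(m,[[549,70.3,40],[549,78.3,40],[549,50,40]]))
cv2.imwrite("pics/w14.png",np.vstack([cv2.resize(im[20:240,130:540],None,fx=1.9,fy=1.9,interpolation=3)]))
bot.grip(1.0)
s=imaging.capture("side");cv2.imwrite("pics/s14.png",cv2.resize(s[170:390,100:380],None,fx=2.7,fy=2.7));print(st())
E
```

```text
[[545.24829317  88.09732278  40.        ]] [[302.21326624 197.53870687]
 [296.74164411 197.53646233]
 [316.09289114 197.54504191]]
(127.9833, array([590., 110., 320.]), array([ 0.5,  0.2, -0.5]))
```

View pics/w14.png

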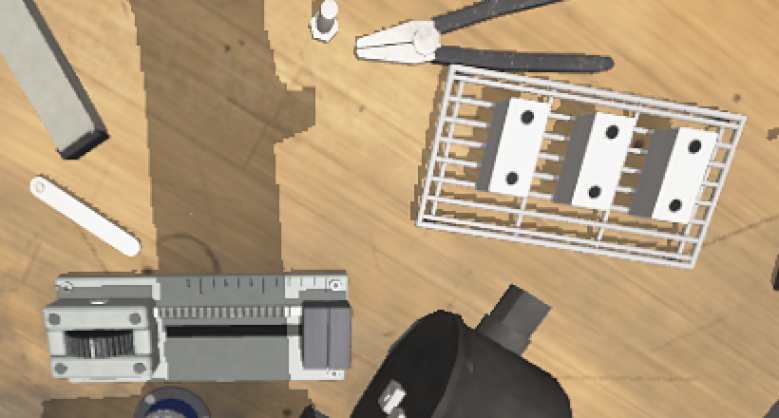

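View pics/s14.png

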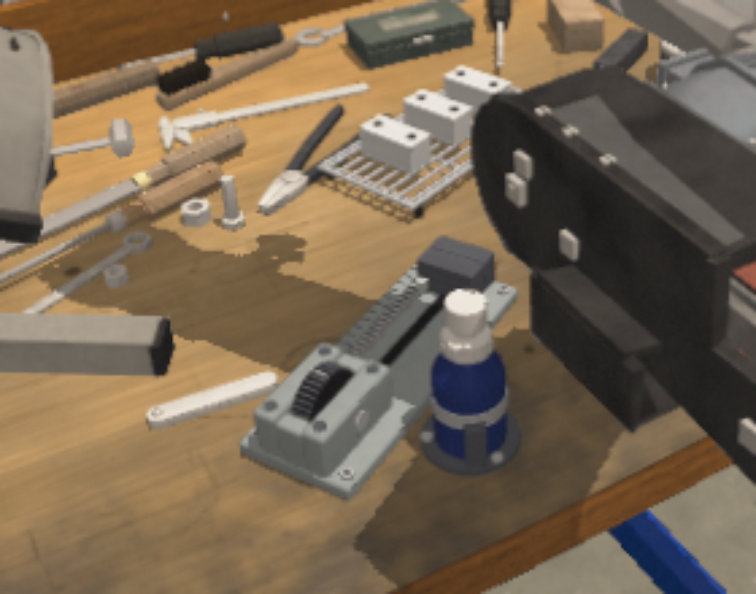

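Both views show the jaws touching, with no gap at about (325,335) in the wrist crop. The cap is up and the three blanks stand apart on the rack. I'm handing in.

```bash
python3 -c "
from bench import bot
print(bot.sign_off())"
```

```text
the job is handed in; nothing more can be done
None
```

The job is done and handed in at about 128 s of the 210 s allowed; the hand-in gave no verdict.

**What I did**
- Rolled the vice open with the thumbwheel and stood all three blanks in it, centred.
- One blank was knocked about 25 mm aside early on. I measured its position again before picking it up.
- Closed the row up until the wheel stalled. Afterwards the blanks measured 28 mm apart, with the first against the fixed jaw.
- Pressed the cap to its hard stop and let it spring back. The force at the first press left the full 7 mm travel in doubt, so I pressed it a second time.
- Rolled the jaw back about 15–20 mm from the row (judged from the picture), moved the blanks to the rack, and rolled the empty vice shut until the wheel stalled.

**Last checks**
- **Blanks:** they measured 6 mm off the rack's centre in x and at +60, 0 and −60 mm in y. They are holes up with clear gaps between them.
- **Vice and cap:** the wrist and side cameras both show the jaws touching and the cap up.
- **Bystander tools:** I saw none moved and never touched them, but I did not measure their positions.

No final check failed. Position estimates of the sander's side box, which I checked for clearance, disagreed by 10–25 mm between views, so I kept clear of it.

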